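Index the sample wheel to bring the gear before the camera

TASK

Bring the small gear in front of the inspection camera: push the pawl lever by its finger post to swing its nose clear of the notched plate, turn the wheel by pushing on its spokes until the gear's cup is in line with the lens, and push the lever back until the pawl is fully home in the notch again. Only push, with a fingertip, and lift nothing: leave the samples in their cups, and do not touch the samples or the camera or disturb the things lying around.

Things in the scene. Friction and masses are not known exactly. Their poses are not given: they have to be found in the camera images.
- indexer: Fixed indexing turntable, dark steel base plate 170 x 170 mm, top 12 mm above the bench. Origin on the wheel's vertical axis at bench height. Own x points from the axis to the camera (away from the robot), y left of that, z up; 'frame' below means this frame, in mm. A tongue carries the camera (to x = 158), another the pawl pivot (x -65 to -15, to y = -114).
- wheel (a joint): Wheel angle about its vertical axis, rad, counterclockwise from above positive; 0 at the start, turns either way up to a full turn. The pawl fits it at every pi/2 (0, +-pi/2, +-pi). Friction about 1 N at a spoke; it stays where it is left. While the pawl is home it is locked, with about 0.02 rad of play.
- wheel_hub (a point): Centre of the deck's top, on the axis, 44 mm above the bench. Grey deck, radius 72, z 32 to 44 mm, over a notched steel index plate, radius 82, z 16 to 24 mm. On the deck four black cups (outer diameter 45, inner 41, floor 46 and rim 54 mm above the bench), centred 45 mm from the axis, at wheel = 0 on the frame's +x (before the lens), +y, -x and -y.
- spoke_1 (a point): Point on a spoke 96 mm from the axis, 38 mm above the bench, turning with the wheel (at wheel = 0: 45 deg in the frame). Spokes: four radial steel bars, 7 mm diameter, from the deck's edge (72 mm) to a black ball of 12 mm diameter centred 120 mm from the axis. Under the bars only the base plate and, at the -y side, the pawl lever (top 26 mm at its pivot, else 24 mm).
- spoke_2 (a point): As spoke_1, next spoke counterclockwise (at wheel = 0 at 135 deg in the frame).
- spoke_3 (a point): As spoke_1, next spoke (at wheel = 0 at 225 deg).
- spoke_4 (a point): As spoke_1, next spoke (at wheel = 0 at 315 deg).
- pawl (a joint): Pawl lever angle about its vertical pivot, rad: 0 = nose fully home in the notch on the frame's -y side, 0.42 = fully swung out (stop). The nose is clear of the plate above 0.22. It grows (clockwise from above) as the finger post is pushed toward the frame's -x (toward the robot); pushing toward +x brings it home. About 1 N at the post moves it; it stays where it is left.
- pawl_nose (a point): Rounded tip of the pawl's nose, at frame (0, -72), 20 mm up, when home. Nose 8 mm wide, notches 11 mm wide and 11 mm deep: it enters with the wheel up to about 0.04 rad off and then centres the wheel; farther off it strikes the plate's edge and stays out.
- pawl_post (a point): Black upright finger post at the end of the pawl lever, 12 mm in diameter, its top 40 mm above the bench; this point is on its axis 30 mm above the bench. It is 78 mm from the lever's pivot; with the pawl home it lies at frame (-55, -155).
- pawl_pivot (a point): Pivot of the pawl lever, at frame (-55, -77), fixed.
- lens_spot (a point): Fixed point at frame (45, 0), 46 mm up: middle of the floor of the cup that stands before the lens.
- camera_head: Fixed side-view inspection camera, black barrel of 30 mm diameter lying level along the indexer's x from 96 to 162 mm, axis 66 mm above the bench, in an aluminium clamp on a post; its top is 88 mm above the bench. It must not be touched. This origin coincides with the indexer's origin.
- gear: Small steel spur gear with a hub, 33 mm across, 16 mm high, lying loose in one of the three cups that are not before the lens; which one differs from start to start. Origin at the centre of its underside.
- bushing_done: Bronze flanged bushing, 32 mm across, 24 mm high, loose in the cup that is before the lens at the start. Origin at the centre of its underside.
- bushing_next: A second such bushing, loose in another cup. Origin at the centre of its underside.
- bolt: Broken hexagon-head bolt, 36 x 15 x 13 mm, lying loose in another cup. Origin at the centre of its underside.
- tweezers: Loose steel tweezers, 126 x 13 x 9 mm, lying on the bench between the turntable and the robot; bystander. Origin at the centre of its underside, long axis x.
- vial: Loose screw-cap vial, 22 mm across, 54 mm high, standing to the left of the turntable; bystander. Origin at the centre of its underside.
- marker: Loose felt marker, 136 x 15 x 17 mm, lying to the left of the turntable; bystander. Origin at the centre of its underside, long axis x.
There are look-alikes about, which are no part of the job. What is meant by the gear is not green, purple or yellow, and is the larger of those in its own colour.

How it is judged:
By the outcome, as a careful person would: the job done as asked, in the order asked, and still so for the second after the job is handed in, with the robot touching nothing.
It also fails if it takes over 64 s, if anything falls off the work surface, if the arm or the gripper's body presses on something with over 40 N, if the wrist force passes 120 N, or if a joint passes its speed limit or range.

ROBOT

A 7-joint arm with a two-finger parallel gripper is mounted at the origin on a cart in front of the work surface, level with it; the furniture and walls round the work are solid. World frame = base frame: x ahead of the robot, y to its left, z up, the work surface at z = 0. Lengths are in m, angles in rad, forces in N, time in s.
With the tool pointing down it reaches from about 0.375 to 0.925 m from the base axis. Payload 3.1 kg.
Tool frame: the origin (TCP) lies at the very end of the fingers, on their centre line; the grasp point (between the pads) lies 19 mm behind it (arm.tcp_to_grasp is the distance from the TCP to the grasp point, in m); x points along the fingers, z is the direction in which the jaws open and shut, and the axes are right-handed (so a half turn about x gives the same grasp; the last joint's range is limited). The gripper opens to 85 mm and grips with 20 to 120 N. Pads are 22 mm wide; open, the fingers measure 114 mm over their backs; the gripper's body (76 mm by 85 mm) begins 54 mm behind the grasp point. The pads swing forward as they close: fully open they stand 13 mm farther back than shut.
Start: joints at [-1.278, 0.383, 0.044, 1.598, -0.018, 1.161, -0.05], TCP at [0.248, 0.601, 0.231] pointing down, gripper open.
Joint ranges: [-2.61, 2.61], [-0.41, 2.15], [-1.48, 1.57], [0, 2.5], [-1.57, 4.71], [0.05, 1.97], [-2.85, 2.85]. Speed limits (rad/s): [2.79, 2.79, 3.14, 3.14, 3.14, 3.14, 3.14].

INTERFACE

Orientations are given as a unit quaternion [w, x, y, z].
In Python, from plant import monitor, capture, ticket, arm gives the robot as it stands.
- The arm moves only by the tool servo_tool, never from a script. Its argument "moves" is a list of rows, each an object with "offset": the shift along the tool's x, y, z in m, a list of three; "rot": the turn, a rotation vector about the tool's x, y, z in degrees, a list of three; "gripper": the closure, from 0 (fully open) to 1 (shut). A call has exactly 10 rows; each row is the pose to reach, as a shift and turn from the pose measured when the call began, along the tool's axes at that moment; what a row does not reach only later rows make up. A row lasts 1/12 s, in which the tool goes at most 41.7 mm and 7.16 degrees, less where a joint would pass 70% of its speed; a pose out of reach is approached as far as the arm can. A call with a gripper value outside its range is refused whole. The fingers move at their own pace and stop on an object; the grip force is fixed at half the most. Time passes only in rows, so rows that repeat a pose let the fingers close, or fill a call up. It gives the time, the measured TCP pose, the force and the opening at its end, in the units of the state.
- monitor.observe(): the state, without advancing time (a new reading comes with each control period).
- capture(name): name is "side" or "top"; returns a dict with "img" (480x640x3 uint8, red, green, blue), "fx", "fy", "cx", "cy" (pixels), "R" (3x3) and "t" (3): a world point X has camera coordinates R X + t. Camera axes: x right, y down, z forward; pixel columns grow to the right and rows downward; lengths in m; the calibration is good to about 2 mm. A picture is of the moment at which its call begins. There is no depth.
- ticket.hand_in(): hands the job in, once; it reports no verdict.
The state is a dict: "clock": time; "q": joint angles; "joint_velocities": joint speeds; "joint_torque": joint torques, N m; "tool_pos": TCP position; "tool_rot": TCP orientation; "force": force on the tool from outside, world axes, zero at the start; "ft_torque": the same for the moment, N m; "grip_width": finger opening in m.
Only numpy, scipy, OpenCV 4.12 (cv2) and the standard library are available. Lean on these libraries where they do the work, as an engineer would, in place of code of your own. Each camera call takes 0.05 s, during which the arm holds its last target.

## Working session

There is one attempt and no reset: what is moved stays moved. The work goes in short steps, Python scripts to look and compute and a tool call to move; the robot and the scene stay as the last step left them, time stands still between calls to the robot, and variables do not carry over. Pictures are saved under pics/ and viewed, and the job is handed in when it is done.

Besides the shell and the picture viewer there is one more tool, called as a command line: name --argument value ..., lists and objects as JSON in quotes. servo_tool: Moves the arm, as the interface text tells. Its arguments: {"type":"object","properties":{"moves":{"type":"array"}},"required":["moves"]}

```bash
mkdir -p pics; ls; python3 - <<'E'
from plant import monitor, capture, ticket, arm
import cv2
s=monitor.observe(); print({k:s[k] for k in('clock','tool_pos','tool_rot','force','grip_width')}, arm.tcp_to_grasp)
for n in('top','side'):
    c=capture(n); cv2.imwrite(f'pics/{n}0.png',c['img'][:,:,::-1]); print(n,c['fx'],c['cx'],c['cy'],c['R'],c['t'])
E
```

```text
pics
{'clock': 0.0, 'tool_pos': array([0.24726325, 0.60011026, 0.22985849]), 'tool_rot': array([ 0.58680857, -0.39398936,  0.58829721,  0.39285428]), 'force': array([0.23326955, 0.53316067, 0.21489411]), 'grip_width': 0.08525152366726257} 0.0187
top 517.7986488946816 321.6403336681573 238.65607784453974 [[ 0.00813516 -0.99996095 -0.00345161]
 [-0.99701998 -0.00784633 -0.07674369]
 [ 0.07671361  0.00406564 -0.99704488]] [0.00340034 0.54420475 0.96493221]
side 540.1933185999495 318.829691201835 237.9257852800758 [[ 0.96234959 -0.27174078  0.00634124]
 [-0.17134621 -0.62458974 -0.76192396]
 [ 0.21100649  0.73215067 -0.64763544]] [-0.51432753  0.15484212  0.76442563]
```

View pics/top0.png

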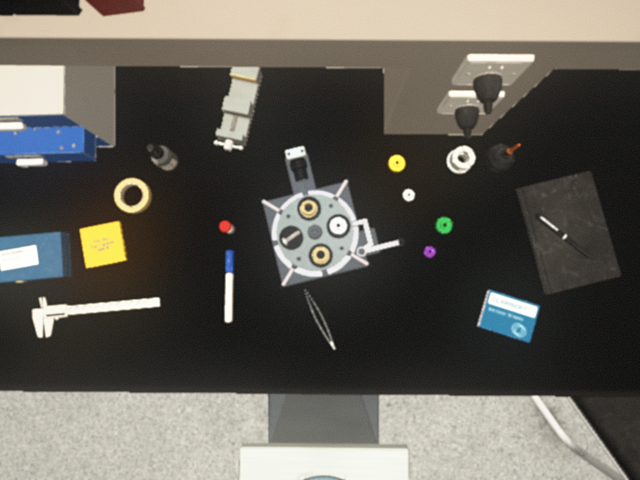

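View pics/side0.png

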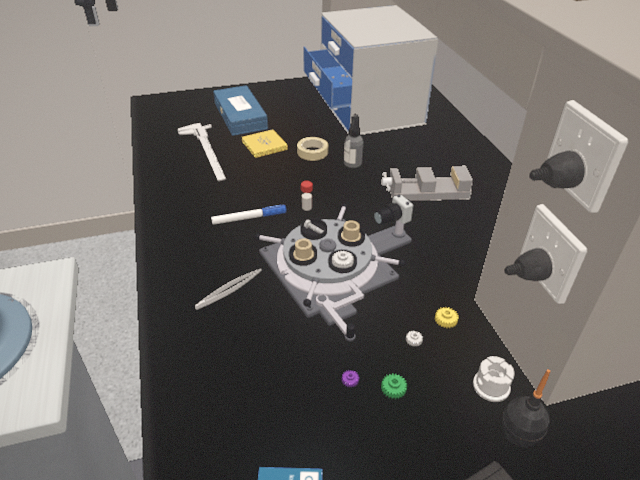

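```bash
cat > h.py <<'E'
import numpy as np, cv2
from plant import monitor, capture, ticket, arm
def ray(c,u,v,z):
    d=np.array([(u-c['cx'])/c['fx'],(v-c['cy'])/c['fy'],1.]); R=np.array(c['R']);t=np.array(c['t'])
    o=-R.T@t; d=R.T@d; return o+d*(z-o[2])/d[2]
def proj(c,X):
    p=np.array(c['R'])@np.array(X)+np.array(c['t']); return np.array([c['fx']*p[0]/p[2]+c['cx'],c['fy']*p[1]/p[2]+c['cy']])
def crop(c,u0,v0,w,h,s,name):
    i=c['img'][v0:v0+h,u0:u0+w,::-1]; cv2.imwrite(name,cv2.resize(i,None,fx=s,fy=s,interpolation=cv2.INTER_CUBIC))
E
python3 - <<'E'
from h import *
c=capture('top'); crop(c,250,135,160,160*3//4+35,5 if 0 else 4,'pics/t1.png')
c=capture('side'); crop(c,230,190,190,150,4,'pics/s1.png')
E
```

```text
(no output)
```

View pics/t1.png

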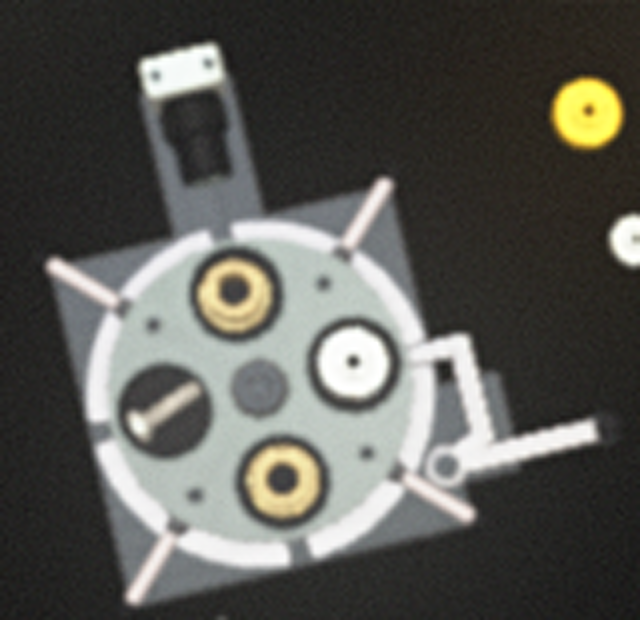

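View pics/s1.png

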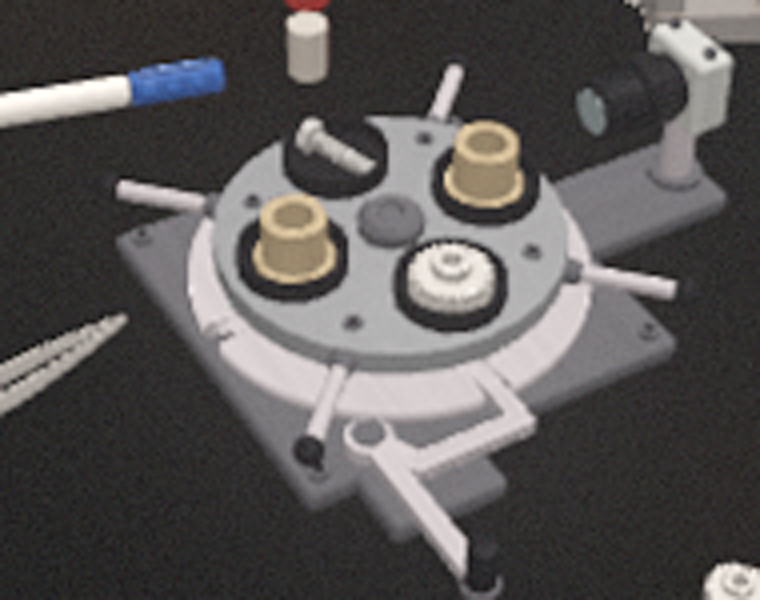

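```bash
python3 - <<'E'
from h import *
c=capture('top'); d=capture('side')
P=lambda x,y,z: ray(c,250+x/4,135+y/4,z)
cups=[P(235,293,.054),P(354,363,.054),P(283,481,.054),P(165,411,.054)]
m=np.mean(cups,0); print('centre',m)
for q in cups: print(np.linalg.norm(q-m), np.degrees(np.arctan2(*(q-m)[1::-1])))
for x,y,n in((55,265,'sp+y+x'),(385,185,'s4'),(469,516,'s3'),(133,600,'s2'),(605,428,'post')):
    z=.038 if n!='post' else .04
    q=P(x,y,z);print(n,q,np.linalg.norm((q-m)[:2])*1e3,np.degrees(np.arctan2(*(q-m)[1::-1])))
S=lambda x,y,z: ray(d,230+x/4,190+y/4,z)
cs=[S(486,182,.052),S(451,285,.052),S(294,258,.052),S(335,155,.052)]
print('side',np.mean(cs,0)); print(S(484,547,.04))
E
```

```text
centre [0.55435375 0.02030382 0.054     ]
0.04496174144828601 14.95197692501236
0.045021606254778614 -75.3804853522549
0.04474604014268245 -165.3751016091502
0.04476543501249105 104.894625670818
sp+y+x [0.61259393 0.11720895 0.038     ] 113.05982460705174 58.994047451780965
s4 [ 0.6518321 -0.0378589  0.038    ] 113.51181236352774 -30.823395139148936
s3 [ 0.49615437 -0.07767996  0.038     ] 113.96485411373524 -120.70901856119642
s2 [0.45590158 0.0783301  0.038     ] 114.27982204888399 149.48551810519007
post [ 0.53760562 -0.14084559  0.04      ] 162.01737578968047 -95.93340151222777
side [0.55345635 0.01560238 0.052     ]
[ 0.53934021 -0.145235    0.04      ]
```

```bash
cat >> h.py <<'E'
from scipy.spatial.transform import Rotation as Ro
O=np.array([.554,.018]); YAW=np.radians(14.6)
def F(x,y,z=0):
    c,s=np.cos(YAW),np.sin(YAW); return np.array([O[0]+c*x-s*y,O[1]+s*x+c*y,z*1e0])
def tool():
    s=monitor.observe(); w,x,y,z=s['tool_rot']; return np.array(s['tool_pos']),Ro.from_quat([x,y,z,w]),s
def goto(X,jaw_deg):
    """offset in tool axes to world X, and rot vec to have tool x down and jaw axis along world angle (mod 180)"""
    p,R,s=tool(); off=R.inv().apply(np.array(X)-p)
    best=None
    for a in (jaw_deg,jaw_deg+180):
        a=np.radians(a); zx=np.array([np.cos(a),np.sin(a),0]); xx=np.array([0,0,-1.]); M=np.c_[xx,np.cross(zx,xx),zx]
        rv=np.degrees((R.inv()*Ro.from_matrix(M)).as_rotvec())
        if best is None or np.linalg.norm(rv)<np.linalg.norm(best): best=rv
    print('t',round(s['clock'],2),'pos',p.round(4),'jaw',np.degrees(np.arctan2(*R.as_matrix()[1::-1,2])).round(1),'q7',round(s['q'][6],2),'F',np.round(s['force'],1))
    print(' to',np.round(X,4),'offset mm',(off*1e3).round(1),'rot',best.round(1)); return off,best
E
python3 - <<'E'
from h import *
p,R,s=tool(); print(R.as_matrix().round(3))
print('post',F(-55,-155)); 
goto(F(-55+34,-155,.12),14.6); goto(F(-55+34,-155,.12),104.6)
E
```

```text
[[-0.    -0.925  0.381]
 [-0.001  0.381  0.925]
 [-1.    -0.    -0.001]]
post [ -13.59925385 -163.84073613    0.        ]
t 0.3 pos [0.2475 0.6007 0.2308] jaw 67.6 q7 -0.05 F [-0.1  0.1  0.4]
 to [ 1.930290e+01 -1.552704e+02  1.200000e-01] offset mm [    237.9  -76983.2 -136866.5] rot [53. -0.  0.]
t 0.3 pos [0.2475 0.6007 0.2308] jaw 67.6 q7 -0.05 F [-0.1  0.1  0.4]
 to [ 1.930290e+01 -1.552704e+02  1.200000e-01] offset mm [    237.9  -76983.2 -136866.5] rot [-37.   -0.1  -0. ]
```

```bash
sed -i 's|return np.array(\[O\[0\]+c\*x-s\*y,O\[1\]+s\*x+c\*y,z\*1e0\])|x,y=x/1e3,y/1e3; return np.array([O[0]+c*x-s*y,O[1]+s*x+c*y,z])|' h.py
python3 - <<'E'
from h import *
print('post',F(-55,-155)); goto(F(-55+36,-155,.14),14.6)
E
```

```text
post [ 0.53984675 -0.14585874  0.        ]
t 0.3 pos [0.2475 0.6007 0.2308] jaw 67.6 q7 -0.05 F [-0.1  0.1  0.4]
 to [ 0.5747 -0.1368  0.14  ] offset mm [  91.3 -583.4 -557.2] rot [53. -0.  0.]
```

servo_tool --moves '[{"offset": [0, -0.029, -0.028], "rot": [3, 0, 0], "gripper": 1}, {"offset": [0, -0.058, -0.056], "rot": [6, 0, 0], "gripper": 1}, {"offset": [0, -0.087, -0.084], "rot": [9, 0, 0], "gripper": 1}, {"offset": [0, -0.116, -0.112], "rot": [12, 0, 0], "gripper": 1}, {"offset": [0, -0.145, -0.14], "rot": [15, 0, 0], "gripper": 1}, {"offset": [0, -0.174, -0.168], "rot": [18, 0, 0], "gripper": 1}, {"offset": [0, -0.203, -0.196], "rot": [21, 0, 0], "gripper": 1}, {"offset": [0, -0.232, -0.224], "rot": [24, 0, 0], "gripper": 1}, {"offset": [0, -0.261, -0.252], "rot": [27, 0, 0], "gripper": 1}, {"offset": [0, -0.29, -0.28], "rot": [30, 0, 0], "gripper": 1}]'

```text
clock: 1.13
tool_pos: [0.4094, 0.2295, 0.2313]
tool_rot: [0.67, -0.227, 0.67, 0.227]
force: [1.2, 0.7, 0.3]
grip_width: 0.0
```

```bash
python3 - <<'E'
from h import *
goto(F(-55+36,-155,.14),14.6); print(monitor.observe()['grip_width'])
E
```

```text
t 1.13 pos [0.4094 0.2295 0.2313] jaw 37.5 q7 0.07 F [1.2 0.7 0.3]
 to [ 0.5747 -0.1368  0.14  ] offset mm [  91.4 -391.2  -91.7] rot [22.9  0.   0. ]
2.3083276311128592e-05
```

servo_tool --moves '[{"offset": [0, -0.039, -0.009], "rot": [3, 0, 0], "gripper": 1}, {"offset": [0, -0.078, -0.018], "rot": [6, 0, 0], "gripper": 1}, {"offset": [0, -0.117, -0.027], "rot": [9, 0, 0], "gripper": 1}, {"offset": [0, -0.156, -0.036], "rot": [12, 0, 0], "gripper": 1}, {"offset": [0, -0.195, -0.045], "rot": [15, 0, 0], "gripper": 1}, {"offset": [0, -0.234, -0.055], "rot": [18, 0, 0], "gripper": 1}, {"offset": [0, -0.273, -0.064], "rot": [20, 0, 0], "gripper": 1}, {"offset": [0.02, -0.312, -0.073], "rot": [22, 0, 0], "gripper": 1}, {"offset": [0.04, -0.351, -0.082], "rot": [23, 0, 0], "gripper": 1}, {"offset": [0.06, -0.391, -0.092], "rot": [23, 0, 0], "gripper": 1}]'

```text
clock: 1.97
tool_pos: [0.5718, -0.1296, 0.1757]
tool_rot: [0.702, -0.089, 0.701, 0.089]
force: [0.6, 0.9, 1.0]
grip_width: -0.0002
```

```bash
python3 - <<'E'
from h import *
goto(F(-55+36,-155,.03),14.6)
c=capture('top'); crop(c,250,135,200,150,4,'pics/t2.png')
c=capture('side'); crop(c,230,150,200,190,3,'pics/s2.png')
E
```

```text
t 1.97 pos [ 0.5718 -0.1296  0.1757] jaw 14.5 q7 0.63 F [0.6 0.9 1. ]
 to [ 0.5747 -0.1368  0.03  ] offset mm [145.7  -7.6   0.8] rot [-0.1  0.1  0. ]
```

View pics/s2.png

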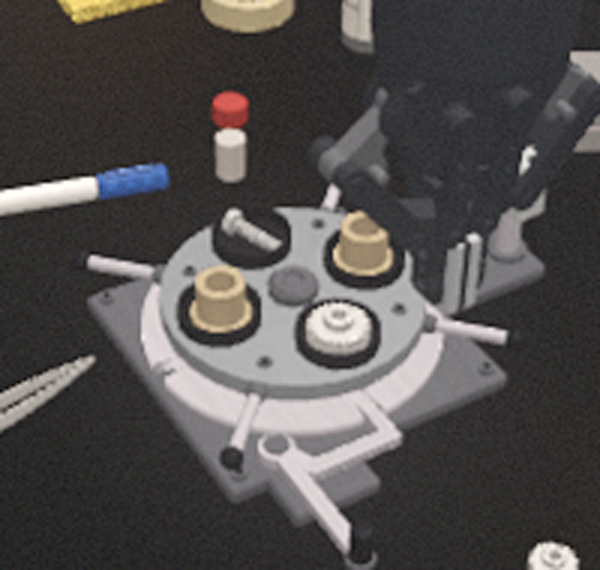

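View pics/t2.png

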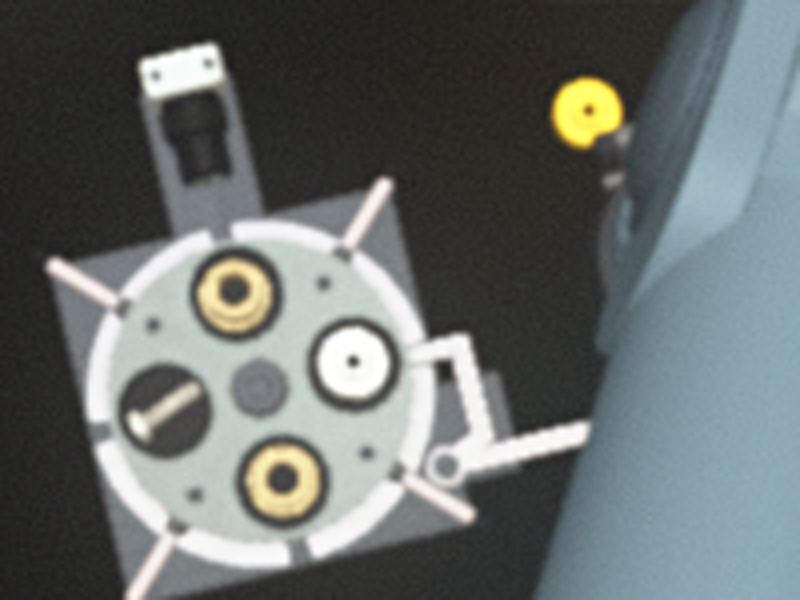

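servo_tool --moves '[{"offset": [0.02, -0.008, 0.001], "rot": [0, 0, 0], "gripper": 1}, {"offset": [0.045, -0.008, 0.001], "rot": [0, 0, 0], "gripper": 1}, {"offset": [0.07, -0.008, 0.001], "rot": [0, 0, 0], "gripper": 1}, {"offset": [0.095, -0.008, 0.001], "rot": [0, 0, 0], "gripper": 1}, {"offset": [0.115, -0.008, 0.001], "rot": [0, 0, 0], "gripper": 1}, {"offset": [0.13, -0.008, 0.001], "rot": [0, 0, 0], "gripper": 1}, {"offset": [0.14, -0.008, 0.001], "rot": [0, 0, 0], "gripper": 1}, {"offset": [0.146, -0.008, 0.001], "rot": [0, 0, 0], "gripper": 1}, {"offset": [0.146, -0.008, 0.001], "rot": [0, 0, 0], "gripper": 1}, {"offset": [0.146, -0.008, 0.001], "rot": [0, 0, 0], "gripper": 1}]'

```text
clock: 2.9
tool_pos: [0.5712, -0.1451, 0.0271]
tool_rot: [0.7, -0.088, 0.704, 0.083]
force: [-0.8, 0.0, -0.3]
grip_width: -0.0001
```

```bash
python3 - <<'E'
from h import *
goto(F(-55+20.5,-155,.03),14.6)
a=.37;goto(F(-55-78*np.sin(a)+20.5,-152,.03),14.6)
c=capture('side'); crop(c,290,200,160,150,4,'pics/s3.png')
E
```

```text
t 2.9 pos [ 0.5712 -0.1451  0.0271] jaw 13.9 q7 0.75 F [-0.8  0.  -0.3]
 to [ 0.5597 -0.1407  0.03  ] offset mm [ -2.9   7.  -10.1] rot [-0.7 -0.4  0.3]
t 2.9 pos [ 0.5712 -0.1451  0.0271] jaw 13.9 q7 0.75 F [-0.8  0.  -0.3]
 to [ 0.5316 -0.1449  0.03  ] offset mm [ -2.7   9.6 -38.3] rot [-0.7 -0.4  0.3]
```

View pics/s3.png

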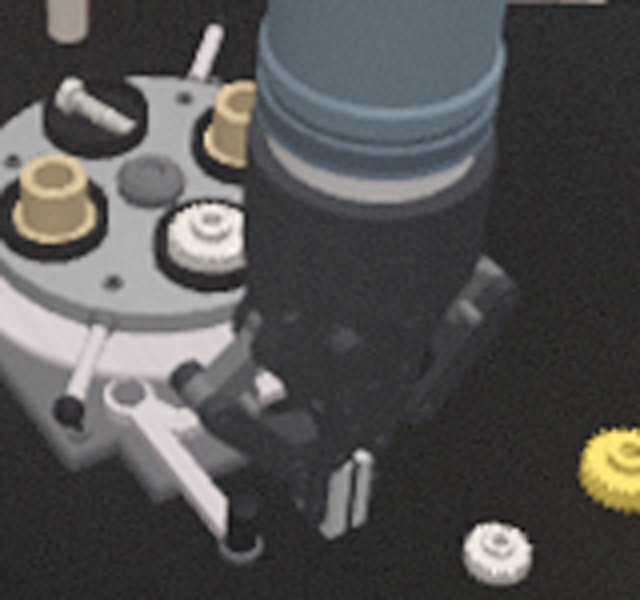

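servo_tool --moves '[{"offset": [-0.002, 0.003, -0.004], "rot": [0, 0, 0], "gripper": 1}, {"offset": [-0.002, 0.005, -0.008], "rot": [-0.7, 0, 0], "gripper": 1}, {"offset": [-0.002, 0.007, -0.013], "rot": [-0.7, 0, 0], "gripper": 1}, {"offset": [-0.002, 0.008, -0.018], "rot": [-0.7, 0, 0], "gripper": 1}, {"offset": [-0.002, 0.009, -0.023], "rot": [-0.7, 0, 0], "gripper": 1}, {"offset": [-0.002, 0.009, -0.028], "rot": [-0.7, 0, 0], "gripper": 1}, {"offset": [-0.002, 0.009, -0.033], "rot": [-0.7, 0, 0], "gripper": 1}, {"offset": [-0.002, 0.009, -0.038], "rot": [-0.7, 0, 0], "gripper": 1}, {"offset": [-0.002, 0.009, -0.038], "rot": [-0.7, 0, 0], "gripper": 1}, {"offset": [-0.002, 0.009, -0.038], "rot": [-0.7, 0, 0], "gripper": 1}]'

```text
clock: 3.78
tool_pos: [0.5316, -0.1458, 0.0295]
tool_rot: [0.699, -0.092, 0.703, 0.087]
force: [-0.6, 0.3, -0.0]
grip_width: -0.0001
```

```bash
python3 - <<'E'
from h import *
a=.38;goto(F(-55-78*np.sin(a)+20.5,-152,.03),14.6)
c=capture('side'); crop(c,290,200,160,150,4,'pics/s4.png')
c=capture('top'); crop(c,250,135,200,150,4,'pics/t4.png')
E
```

```text
t 3.78 pos [ 0.5316 -0.1458  0.0295] jaw 14.6 q7 0.78 F [-0.6  0.3 -0. ]
 to [ 0.5309 -0.1451  0.03  ] offset mm [-0.5  0.9 -0.5] rot [-0.  -0.4  0.3]
```

View pics/s4.png

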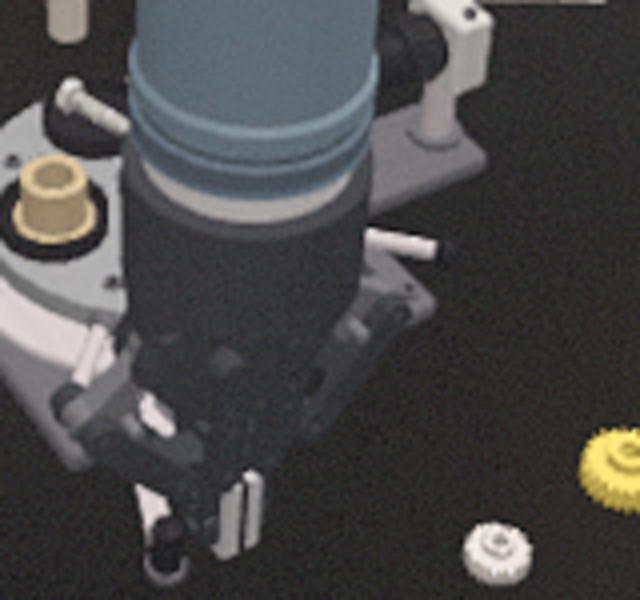

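View pics/t4.png

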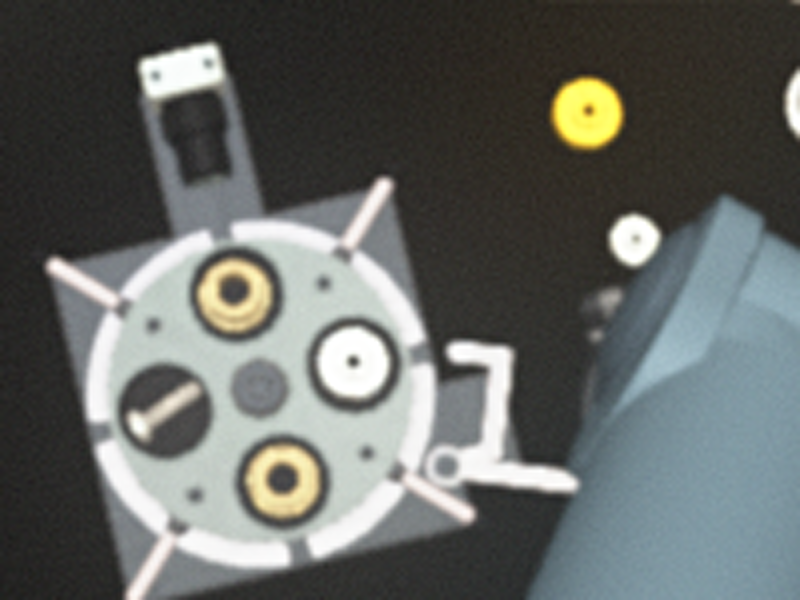

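```bash
cat >> h.py <<'E'
def sp(phi,r=97,tang=0,z=.031):
    """finger centre: spoke at frame angle phi deg, tang mm clockwise of it"""
    a=np.radians(phi); return F(r*np.cos(a)+tang*np.sin(a), r*np.sin(a)-tang*np.cos(a), z), phi-90+14.6
E
python3 - <<'E'
from h import *
goto(*sp(135,tang=32,z=.11)); goto(*sp(135,tang=32))
E
```

```text
t 3.88 pos [ 0.532  -0.1459  0.0294] jaw 14.6 q7 0.78 F [-0.1 -0.7  0.6]
 to [0.4865 0.0947 0.11  ] offset mm [-82.1 243.8  16. ] rot [-45.   -0.5   0.2]
t 3.88 pos [ 0.532  -0.1459  0.0294] jaw 14.6 q7 0.78 F [-0.1 -0.7  0.6]
 to [0.4865 0.0947 0.031 ] offset mm [ -3.1 244.3  16.5] rot [-45.   -0.5   0.2]
```

servo_tool --moves '[{"offset": [0, 0, 0.008], "rot": [0, 0, 0], "gripper": 1}, {"offset": [-0.02, 0, 0.01], "rot": [0, 0, 0], "gripper": 1}, {"offset": [-0.05, 0, 0.01], "rot": [0, 0, 0], "gripper": 1}, {"offset": [-0.08, 0.005, 0.01], "rot": [0, 0, 0], "gripper": 1}, {"offset": [-0.1, 0.03, 0.01], "rot": [-4, 0, 0], "gripper": 1}, {"offset": [-0.1, 0.065, 0.01], "rot": [-10, 0, 0], "gripper": 1}, {"offset": [-0.1, 0.1, 0.01], "rot": [-17, 0, 0], "gripper": 1}, {"offset": [-0.1, 0.14, 0.01], "rot": [-24, 0, 0], "gripper": 1}, {"offset": [-0.1, 0.18, 0.012], "rot": [-31, 0, 0], "gripper": 1}, {"offset": [-0.1, 0.22, 0.014], "rot": [-38, 0, 0], "gripper": 1}]'

```text
clock: 4.72
tool_pos: [0.4906, 0.0729, 0.1284]
tool_rot: [0.631, -0.316, 0.635, 0.313]
force: [0.5, 0.6, 0.3]
grip_width: 0.0003
```

```bash
python3 - <<'E'
from h import *
goto(*sp(135,tang=32))
E
```

```text
t 4.72 pos [0.4906 0.0729 0.1284] jaw 52.9 q7 0.81 F [0.5 0.6 0.3]
 to [0.4865 0.0947 0.031 ] offset mm [97.3 16.5 15.7] rot [-6.7 -0.5  0.1]
```

servo_tool --moves '[{"offset": [0, 0.012, 0.012], "rot": [-6, 0, 0], "gripper": 1}, {"offset": [0, 0.016, 0.015], "rot": [-6.7, 0, 0], "gripper": 1}, {"offset": [0, 0.0165, 0.016], "rot": [-6.7, 0, 0], "gripper": 1}, {"offset": [0, 0.0165, 0.016], "rot": [-6.7, 0, 0], "gripper": 1}, {"offset": [0.025, 0.0165, 0.016], "rot": [-6.7, 0, 0], "gripper": 1}, {"offset": [0.05, 0.0165, 0.016], "rot": [-6.7, 0, 0], "gripper": 1}, {"offset": [0.075, 0.0165, 0.016], "rot": [-6.7, 0, 0], "gripper": 1}, {"offset": [0.09, 0.0165, 0.016], "rot": [-6.7, 0, 0], "gripper": 1}, {"offset": [0.097, 0.0165, 0.016], "rot": [-6.7, 0, 0], "gripper": 1}, {"offset": [0.097, 0.0165, 0.016], "rot": [-6.7, 0, 0], "gripper": 1}]'

```text
clock: 5.55
tool_pos: [0.4857, 0.092, 0.0297]
tool_rot: [0.611, -0.352, 0.618, 0.348]
force: [0.7, 0.1, 0.2]
grip_width: -0.0001
```

```bash
python3 - <<'E'
from h import *
for ph,t in((135,18),(150,18),(165,18),(180,18)): goto(*sp(ph,tang=t))
c=capture('side'); crop(c,200,150,200,190,3,'pics/s5.png')
c=capture('top'); crop(c,220,135,200,150,4,'pics/t5.png')
E
```

```text
t 5.55 pos [0.4857 0.092  0.0297] jaw 59.3 q7 0.96 F [0.7 0.1 0.2]
 to [0.4794 0.0826 0.031 ] offset mm [ -1.2   0.6 -11.3] rot [-0.3 -0.7 -0.1]
t 5.55 pos [0.4857 0.092  0.0297] jaw 59.3 q7 0.96 F [0.7 0.1 0.2]
 to [0.4653 0.0611 0.031 ] offset mm [ -0.9   1.9 -37. ] rot [-15.3  -0.7  -0.2]
t 5.55 pos [0.4857 0.092  0.0297] jaw 59.3 q7 0.96 F [0.7 0.1 0.2]
 to [0.4571 0.0367 0.031 ] offset mm [ -0.6  -3.6 -62.2] rot [-30.3  -0.7  -0.2]
t 5.55 pos [0.4857 0.092  0.0297] jaw 59.3 q7 0.96 F [0.7 0.1 0.2]
 to [0.4556 0.011  0.031 ] offset mm [ -0.3 -15.4 -85.1] rot [-45.3  -0.6  -0.3]
```

View pics/s5.png

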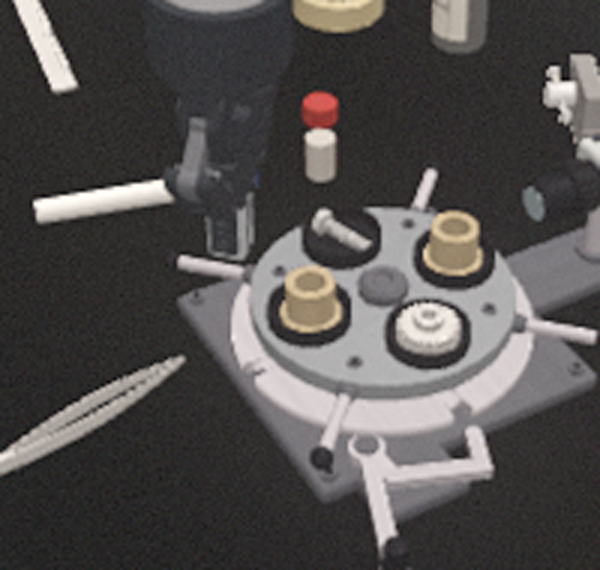

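View pics/t5.png

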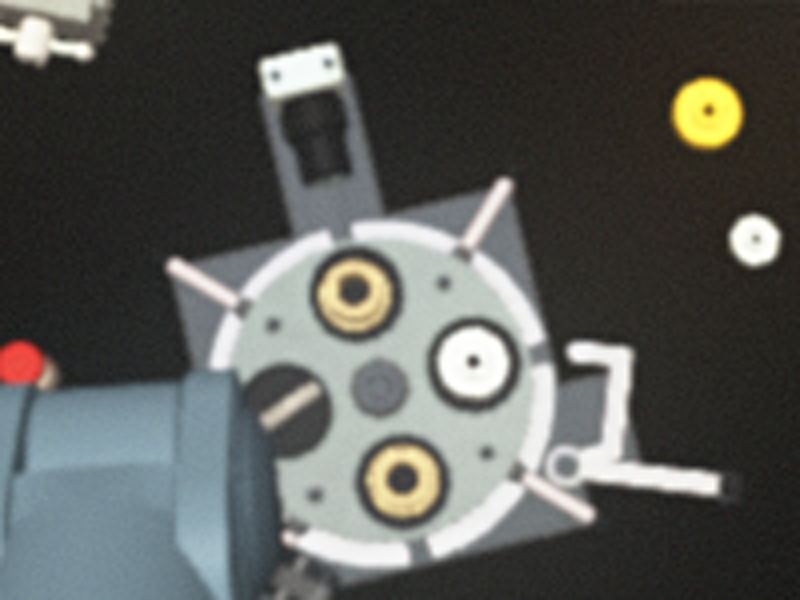

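```bash
cat >> h.py <<'E'
def arc(phis,tang=18,r=97):
    p,R,s=tool()
    for ph in phis:
        X,j=sp(ph,r=r,tang=tang); off=R.inv().apply(X-p)
        a=np.radians(j); best=180
        c0=np.degrees(np.arctan2(*R.as_matrix()[1::-1,2])); d=-((j-c0+90)%180-90)
        print(ph,(off*1e3).round(1),'rot',round(d,1))
E
python3 - <<'E'
from h import *
arc([135,139,143,147,151,155,159,163,166])
E
```

```text
135 [  0.8   1.6 -13.5] rot -0.2
139 [  0.9   2.6 -20.3] rot -4.2
143 [  0.9   3.1 -27.2] rot -8.2
147 [  1.    3.1 -34.1] rot -12.2
151 [  1.    2.7 -40.9] rot -16.2
155 [  1.1   1.8 -47.7] rot -20.2
159 [  1.2   0.4 -54.5] rot -24.2
163 [  1.2  -1.5 -61.1] rot -28.2
166 [  1.3  -3.2 -66. ] rot -31.2
```

servo_tool --moves '[{"offset": [0, 0.001, -0.007], "rot": [0, 0, 0], "gripper": 1}, {"offset": [0.001, 0.0016, -0.0135], "rot": [0, 0, 0], "gripper": 1}, {"offset": [0.001, 0.0026, -0.02], "rot": [-4, 0, 0], "gripper": 1}, {"offset": [0.001, 0.003, -0.027], "rot": [-8, 0, 0], "gripper": 1}, {"offset": [0.001, 0.003, -0.034], "rot": [-12, 0, 0], "gripper": 1}, {"offset": [0.001, 0.0027, -0.041], "rot": [-16, 0, 0], "gripper": 1}, {"offset": [0.001, 0.0018, -0.0475], "rot": [-20, 0, 0], "gripper": 1}, {"offset": [0.001, 0.0004, -0.0545], "rot": [-24, 0, 0], "gripper": 1}, {"offset": [0.001, -0.0015, -0.061], "rot": [-28, 0, 0], "gripper": 1}, {"offset": [0.001, -0.0032, -0.066], "rot": [-31, 0, 0], "gripper": 1}]'

```text
clock: 6.48
tool_pos: [0.4578, 0.0344, 0.0326]
tool_rot: [-0.496, 0.504, -0.499, -0.5]
force: [1.1, 0.3, -0.3]
grip_width: 0.0003
```

```bash
python3 - <<'E'
from h import *
goto(*sp(166,tang=18))
c=capture('side'); crop(c,200,150,200,190,3,'pics/s6.png')
c=capture('top'); crop(c,220,135,200,150,4,'pics/t6.png')
arc(range(166,205,4))
E
```

```text
t 6.48 pos [0.4578 0.0344 0.0326] jaw 90.5 q7 1.54 F [ 1.1  0.3 -0.3]
 to [0.4568 0.035  0.031 ] offset mm [1.6 1.  0.6] rot [-0.1 -0.4  0. ]
166 [1.3 0.3 1.4] rot -0.4
170 [ 1.3  1.3 -5.4] rot -4.4
174 [  1.4   1.8 -12.3] rot -8.4
178 [  1.4   1.8 -19.2] rot -12.4
182 [  1.5   1.4 -26. ] rot -16.4
186 [  1.5   0.4 -32.9] rot -20.4
190 [  1.6  -1.  -39.6] rot -24.4
194 [  1.6  -2.9 -46.2] rot -28.4
198 [  1.7  -5.2 -52.7] rot -32.4
202 [  1.7  -8.  -59. ] rot -36.4
```

View pics/s6.png

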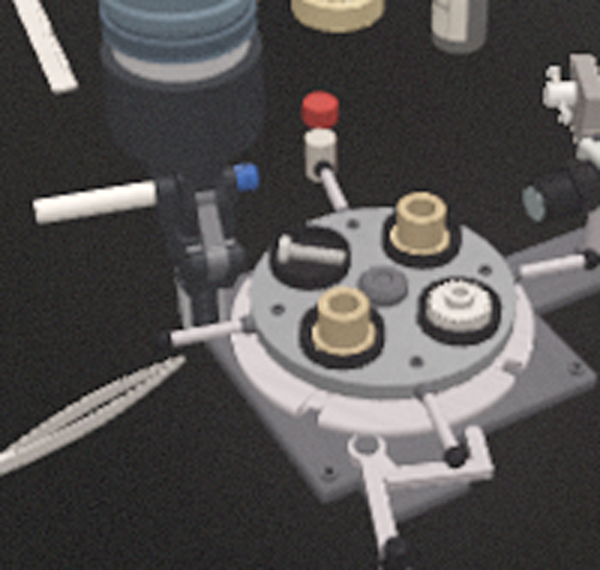

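View pics/t6.png

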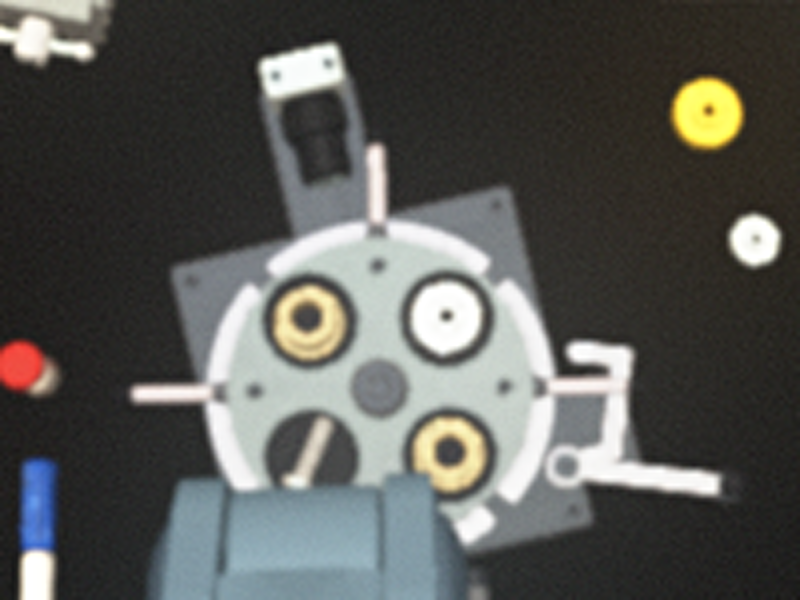

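servo_tool --moves '[{"offset": [0.001, 0.001, -0.002], "rot": [-2, 0, 0], "gripper": 1}, {"offset": [0.001, 0.0013, -0.0055], "rot": [-4, 0, 0], "gripper": 1}, {"offset": [0.001, 0.0018, -0.012], "rot": [-8, 0, 0], "gripper": 1}, {"offset": [0.001, 0.0018, -0.019], "rot": [-12, 0, 0], "gripper": 1}, {"offset": [0.001, 0.0014, -0.026], "rot": [-16, 0, 0], "gripper": 1}, {"offset": [0.001, 0.0004, -0.033], "rot": [-20, 0, 0], "gripper": 1}, {"offset": [0.001, -0.001, -0.0395], "rot": [-24, 0, 0], "gripper": 1}, {"offset": [0.0015, -0.003, -0.046], "rot": [-28, 0, 0], "gripper": 1}, {"offset": [0.0015, -0.005, -0.0525], "rot": [-32, 0, 0], "gripper": 1}, {"offset": [0.0015, -0.008, -0.059], "rot": [-35, 0, 0], "gripper": 1}]'

```text
clock: 7.42
tool_pos: [0.4656, -0.0249, 0.0319]
tool_rot: [-0.322, 0.629, -0.327, -0.627]
force: [-1.1, 2.0, 0.4]
grip_width: -0.0002
```

```bash
python3 - <<'E'
from h import *
goto(*sp(202,tang=18))
c=capture('top'); crop(c,220,135,200,150,4,'pics/t7.png')
arc([202,205,208,211,214,217,220])
E
```

```text
t 7.42 pos [ 0.4656 -0.0249  0.0319] jaw 125.4 q7 2.22 F [-1.1  2.   0.4]
 to [ 0.4654 -0.0254  0.031 ] offset mm [ 0.9  0.5 -0.2] rot [-1.2 -0.3 -0.2]
202 [1.  0.  1.8] rot -1.3
205 [ 1.   0.7 -3.4] rot -4.3
208 [ 1.1  1.2 -8.5] rot -7.3
211 [  1.1   1.3 -13.7] rot -10.3
214 [  1.1   1.2 -18.8] rot -13.3
217 [  1.2   0.8 -24. ] rot -16.3
220 [  1.2   0.2 -29.1] rot -19.3
```

View pics/t7.png

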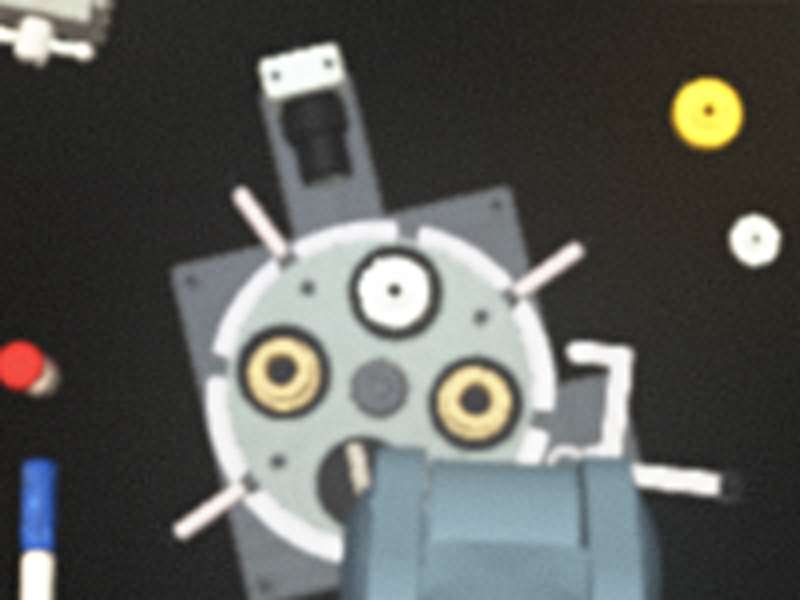

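servo_tool --moves '[{"offset": [0.001, 0.0, -0.001], "rot": [-2, 0, 0], "gripper": 1}, {"offset": [0.001, 0.0007, -0.0034], "rot": [-4.3, 0, 0], "gripper": 1}, {"offset": [0.001, 0.0012, -0.0085], "rot": [-7.3, 0, 0], "gripper": 1}, {"offset": [0.001, 0.0013, -0.0137], "rot": [-10.3, 0, 0], "gripper": 1}, {"offset": [0.001, 0.0012, -0.0188], "rot": [-13.3, 0, 0], "gripper": 1}, {"offset": [0.001, 0.001, -0.0215], "rot": [-15, 0, 0], "gripper": 1}, {"offset": [0.001, 0.0008, -0.024], "rot": [-16.5, 0, 0], "gripper": 1}, {"offset": [0.001, 0.0005, -0.0265], "rot": [-18, 0, 0], "gripper": 1}, {"offset": [0.001, 0.0002, -0.029], "rot": [-19.3, 0, 0], "gripper": 1}, {"offset": [0.001, 0.0002, -0.029], "rot": [-19.3, 0, 0], "gripper": 1}]'

```text
clock: 8.3
tool_pos: [0.4833, -0.0507, 0.0315]
tool_rot: [-0.213, 0.675, -0.218, -0.672]
force: [0.6, -0.3, -0.5]
grip_width: 0.0001
```

```bash
cat >> h.py <<'E'
def hough(c):
    """cups' inner samples: report circle centres of cups near hub"""
    g=cv2.cvtColor(c['img'][135:295,235:395],cv2.COLOR_RGB2GRAY); g=cv2.resize(g,None,fx=4,fy=4,interpolation=cv2.INTER_CUBIC)
    cc=cv2.HoughCircles(cv2.GaussianBlur(g,(5,5),0),cv2.HOUGH_GRADIENT,1,60,param1=100,param2=20,minRadius=36,maxRadius=52)
    for x,y,r in cc[0]:
        X=ray(c,235+x/4,135+y/4,.054); v=X[:2]-np.array([.55435,.0203]); d=np.linalg.norm(v)*1e3
        if 38<d<52: print('cup px',round(235+x/4,1),round(135+y/4,1),'r',r,'d',d.round(1),'ang',np.degrees(np.arctan2(v[1],v[0])).round(1))
E
python3 - <<'E'
from h import *
goto(*sp(220,tang=18)); goto(*sp(225,tang=18))
c=capture('top'); crop(c,220,135,200,150,4,'pics/t8.png'); hough(c)
c=capture('side'); crop(c,200,150,200,190,3,'pics/s8.png')
E
```

```text
t 8.3 pos [ 0.4833 -0.0507  0.0315] jaw 144.6 q7 2.58 F [ 0.6 -0.3 -0.5]
 to [ 0.4831 -0.0506  0.031 ] offset mm [0.5 0.  0.2] rot [-0.  -0.3 -0.3]
t 8.3 pos [ 0.4833 -0.0507  0.0315] jaw 144.6 q7 2.58 F [ 0.6 -0.3 -0.5]
 to [ 0.4894 -0.0566  0.031 ] offset mm [ 0.6  1.2 -8.3] rot [-5.  -0.3 -0.3]
cup px 311.1 208.1 r 47.4 d 44.3 ang 9.4
cup px 338.9 228.4 r 47.8 d 44.8 ang -81.6
cup px 290.6 235.4 r 46.8 d 45.0 ang 99.1
cup px 318.1 255.9 r 46.5 d 44.9 ang -171.7
```

View pics/t8.png

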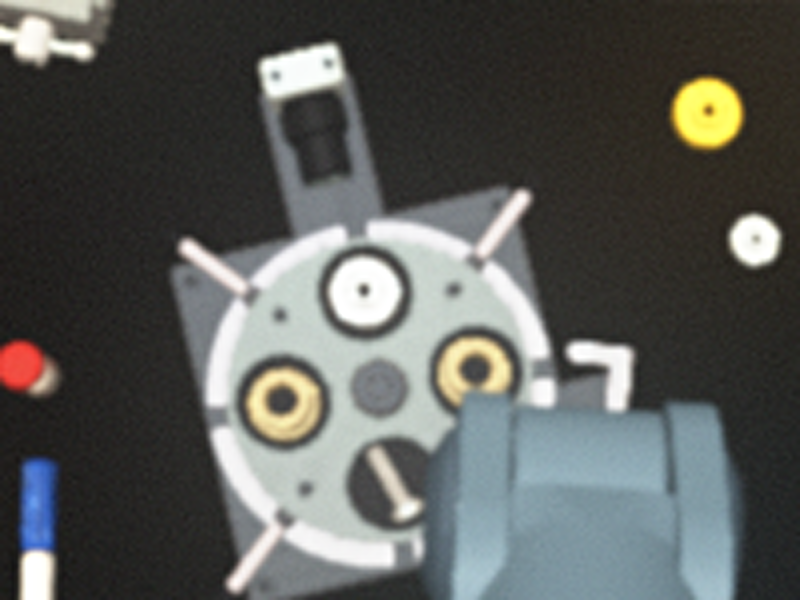

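View pics/s8.png

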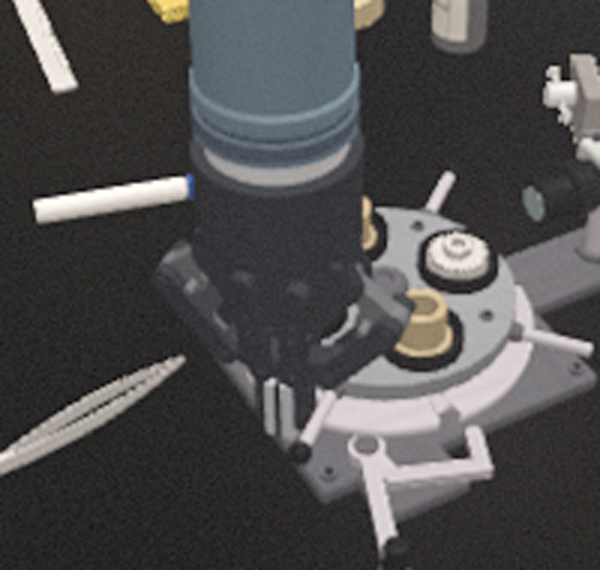

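```bash
python3 - <<'E'
from h import *
c=capture('top'); c=dict(c); hough(c); print('initial'); c['img']=cv2.imread('pics/top0.png')[:,:,::-1].copy(); hough(c)
arc([220,222,224,225])
E
```

```text
cup px 311.1 208.1 r 46.9 d 44.3 ang 9.4
cup px 338.9 228.4 r 47.4 d 44.8 ang -81.6
cup px 290.6 235.4 r 46.9 d 45.0 ang 99.1
cup px 317.9 255.9 r 46.4 d 44.9 ang -172.3
initial
cup px 338.4 226.1 r 47.4 d 44.6 ang -76.2
cup px 320.6 255.4 r 47.3 d 44.9 ang -165.7
cup px 309.1 208.9 r 46.3 d 43.7 ang 14.5
cup px 291.1 237.4 r 48.1 d 44.8 ang 104.0
220 [ 0.3 -0.2 -0.1] rot -0.1
222 [ 0.3  0.3 -3.5] rot -2.1
224 [ 0.3  0.8 -6.9] rot -4.1
225 [ 0.4  1.  -8.6] rot -5.1
```

servo_tool --moves '[{"offset": [0, 0, -0.001], "rot": [-0.5, 0, 0], "gripper": 1}, {"offset": [0, 0.0002, -0.002], "rot": [-1, 0, 0], "gripper": 1}, {"offset": [0, 0.0004, -0.003], "rot": [-1.5, 0, 0], "gripper": 1}, {"offset": [0, 0.0006, -0.004], "rot": [-2, 0, 0], "gripper": 1}, {"offset": [0, 0.0007, -0.005], "rot": [-2.5, 0, 0], "gripper": 1}, {"offset": [0, 0.0008, -0.006], "rot": [-3, 0, 0], "gripper": 1}, {"offset": [0, 0.0009, -0.007], "rot": [-3.5, 0, 0], "gripper": 1}, {"offset": [0, 0.001, -0.008], "rot": [-4, 0, 0], "gripper": 1}, {"offset": [0, 0.001, -0.008], "rot": [-4, 0, 0], "gripper": 1}, {"offset": [0, 0.001, -0.008], "rot": [-4, 0, 0], "gripper": 1}]'

```text
clock: 9.28
tool_pos: [0.4891, -0.0564, 0.0314]
tool_rot: [-0.189, 0.682, -0.194, -0.679]
force: [-0.3, 0.3, -0.1]
grip_width: 0.0001
```

```bash
python3 - <<'E'
from h import *
goto(*sp(225,tang=18))
c=capture('top');  hough(c); crop(c,220,135,200,150,4,'pics/t9.png')
E
```

```text
t 9.28 pos [ 0.4891 -0.0564  0.0314] jaw 148.5 q7 2.65 F [-0.3  0.3 -0.1]
 to [ 0.4894 -0.0566  0.031 ] offset mm [ 0.4 -0.  -0.4] rot [-1.1 -0.3 -0.4]
cup px 291.1 237.4 r 47.9 d 44.8 ang 104.0
cup px 309.4 208.4 r 47.8 d 44.5 ang 13.6
cup px 338.4 226.4 r 47.8 d 44.5 ang -76.7
cup px 320.6 255.4 r 47.6 d 44.9 ang -165.7
```

View pics/t9.png

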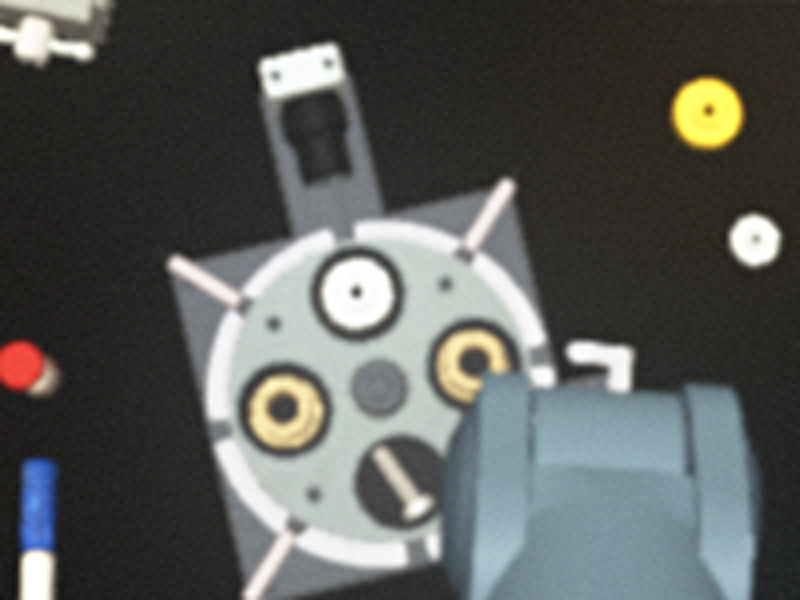

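```bash
python3 - <<'E'
from h import *
c=capture('top'); print('post px',ray(c,220+740/4,135+487/4,.04), F(-83.2,-149.7))
goto(F(-83.2-17-18,-152,.12),104.6)
E
```

```text
post px [ 0.51014285 -0.14771953  0.04      ] [ 0.51122138 -0.14783823  0.        ]
t 9.38 pos [ 0.4891 -0.0564  0.0314] jaw 148.5 q7 2.65 F [-0.1  0.6 -0.5]
 to [ 0.4779 -0.1589  0.12  ] offset mm [-87.7  93.8 -44.5] rot [43.9 -0.5 -0.2]
```

servo_tool --moves '[{"offset": [0, 0, 0.006], "rot": [0, 0, 0], "gripper": 1}, {"offset": [0, 0, 0.014], "rot": [0, 0, 0], "gripper": 1}, {"offset": [-0.01, 0, 0.016], "rot": [0, 0, 0], "gripper": 1}, {"offset": [-0.035, 0, 0.016], "rot": [0, 0, 0], "gripper": 1}, {"offset": [-0.065, 0, 0.016], "rot": [0, 0, 0], "gripper": 1}, {"offset": [-0.085, 0.01, 0.01], "rot": [5, 0, 0], "gripper": 1}, {"offset": [-0.088, 0.03, 0], "rot": [11, 0, 0], "gripper": 1}, {"offset": [-0.088, 0.05, -0.015], "rot": [18, 0, 0], "gripper": 1}, {"offset": [-0.088, 0.075, -0.03], "rot": [25, 0, 0], "gripper": 1}, {"offset": [-0.088, 0.094, -0.044], "rot": [32, 0, 0], "gripper": 1}]'

```text
clock: 10.22
tool_pos: [0.4769, -0.1604, 0.1215]
tool_rot: [-0.372, 0.603, -0.376, -0.598]
force: [0.0, -0.9, -0.4]
grip_width: -0.0001
```

```bash
python3 - <<'E'
from h import *
goto(F(-83.2-17-18,-152,.03),104.6)
c=capture('top');  hough(c); crop(c,220,135,200,150,4,'pics/t10.png')
E
```

```text
t 10.22 pos [ 0.4769 -0.1604  0.1215] jaw 116.2 q7 2.33 F [ 0.  -0.9 -0.4]
 to [ 0.4779 -0.1589  0.03  ] offset mm [91.5 -1.7  1.7] rot [11.6 -0.5 -0. ]
cup px 291.1 237.6 r 47.1 d 44.9 ang 104.5
cup px 338.4 226.6 r 47.1 d 44.4 ang -77.3
cup px 309.4 208.6 r 47.2 d 44.0 ang 13.7
cup px 320.1 255.4 r 47.4 d 44.7 ang -166.9
```

View pics/t10.png

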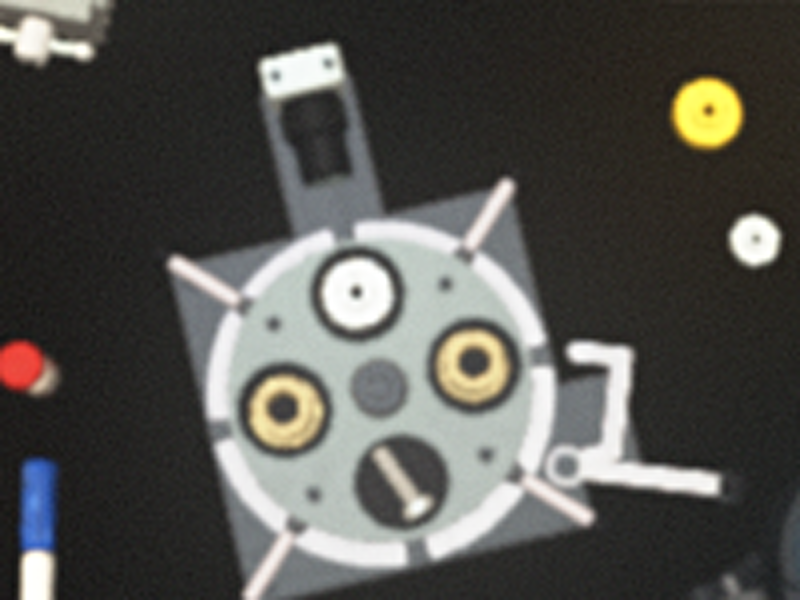

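servo_tool --moves '[{"offset": [0, -0.002, 0.002], "rot": [6, 0, 0], "gripper": 1}, {"offset": [0.02, -0.002, 0.002], "rot": [11.6, 0, 0], "gripper": 1}, {"offset": [0.04, -0.002, 0.002], "rot": [11.6, 0, 0], "gripper": 1}, {"offset": [0.06, -0.002, 0.002], "rot": [11.6, 0, 0], "gripper": 1}, {"offset": [0.075, -0.002, 0.002], "rot": [11.6, 0, 0], "gripper": 1}, {"offset": [0.085, -0.002, 0.002], "rot": [11.6, 0, 0], "gripper": 1}, {"offset": [0.091, -0.002, 0.002], "rot": [11.6, 0, 0], "gripper": 1}, {"offset": [0.091, -0.002, 0.002], "rot": [11.6, 0, 0], "gripper": 1}, {"offset": [0.091, -0.002, 0.002], "rot": [11.6, 0, 0], "gripper": 1}, {"offset": [0.091, -0.002, 0.002], "rot": [11.6, 0, 0], "gripper": 1}]'

```text
clock: 11.1
tool_pos: [0.4793, -0.1652, 0.0318]
tool_rot: [-0.433, 0.562, -0.438, -0.552]
force: [-0.1, 0.4, -0.1]
grip_width: -0.0001
```

```bash
python3 - <<'E'
from h import *
for x in (-83,-70,-60,-55): goto(F(x-17,-153,.03),104.6)
c=capture('side'); crop(c,230,200,190,150,4,'pics/s11.png')
E
```

```text
t 11.1 pos [ 0.4793 -0.1652  0.0318] jaw 104.0 q7 2.18 F [-0.1  0.4 -0.1]
 to [ 0.4958 -0.1553  0.03  ] offset mm [  1.8 -18.3   5.7] rot [-0.6 -0.8  0.2]
t 11.1 pos [ 0.4793 -0.1652  0.0318] jaw 104.0 q7 2.18 F [-0.1  0.4 -0.1]
 to [ 0.5084 -0.152   0.03  ] offset mm [  1.8 -31.3   5.8] rot [-0.6 -0.8  0.2]
t 11.1 pos [ 0.4793 -0.1652  0.0318] jaw 104.0 q7 2.18 F [-0.1  0.4 -0.1]
 to [ 0.5181 -0.1495  0.03  ] offset mm [  1.9 -41.3   5.9] rot [-0.6 -0.8  0.2]
t 11.1 pos [ 0.4793 -0.1652  0.0318] jaw 104.0 q7 2.18 F [-0.1  0.4 -0.1]
 to [ 0.5229 -0.1482  0.03  ] offset mm [  1.9 -46.3   6. ] rot [-0.6 -0.8  0.2]
```

View pics/s11.png

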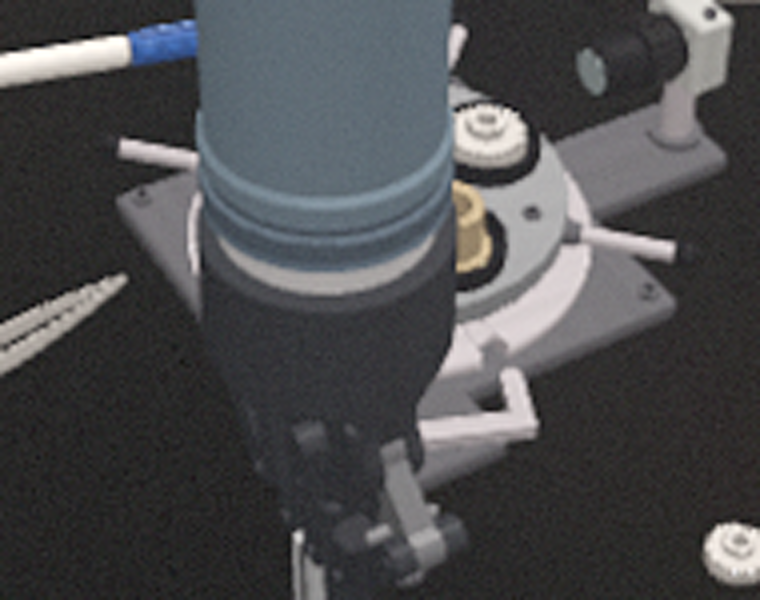

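servo_tool --moves '[{"offset": [0.001, -0.004, 0.003], "rot": [0, 0, 0], "gripper": 1}, {"offset": [0.001, -0.008, 0.005], "rot": [0, 0, 0], "gripper": 1}, {"offset": [0.001, -0.012, 0.006], "rot": [0, 0, 0], "gripper": 1}, {"offset": [0.001, -0.017, 0.006], "rot": [0, 0, 0], "gripper": 1}, {"offset": [0.001, -0.022, 0.006], "rot": [0, 0, 0], "gripper": 1}, {"offset": [0.001, -0.027, 0.006], "rot": [0, 0, 0], "gripper": 1}, {"offset": [0.001, -0.031, 0.006], "rot": [0, 0, 0], "gripper": 1}, {"offset": [0.001, -0.034, 0.006], "rot": [0, 0, 0], "gripper": 1}, {"offset": [0.001, -0.037, 0.006], "rot": [0, 0, 0], "gripper": 1}, {"offset": [0.001, -0.039, 0.006], "rot": [0, 0, 0], "gripper": 1}]'

```text
clock: 11.98
tool_pos: [0.5161, -0.1499, 0.0308]
tool_rot: [-0.433, 0.562, -0.438, -0.552]
force: [-1.3, -1.5, -0.0]
grip_width: -0.0005
```

```bash
python3 - <<'E'
from h import *
for x in (-60,-55): goto(F(x-17,-153,.03),104.6)
c=capture('side'); crop(c,250,200,190,150,4,'pics/s12.png')
c=capture('top');  hough(c); crop(c,220,135,200,150,4,'pics/t12.png')
E
```

```text
t 11.98 pos [ 0.5161 -0.1499  0.0308] jaw 103.9 q7 2.14 F [-1.3 -1.5 -0. ]
 to [ 0.5181 -0.1495  0.03  ] offset mm [ 0.8 -2.   0. ] rot [-0.6 -0.8  0.2]
t 11.98 pos [ 0.5161 -0.1499  0.0308] jaw 103.9 q7 2.14 F [-1.3 -1.5 -0. ]
 to [ 0.5229 -0.1482  0.03  ] offset mm [ 0.9 -7.   0.1] rot [-0.6 -0.8  0.2]
cup px 291.1 237.4 r 47.0 d 44.8 ang 104.0
cup px 338.4 226.1 r 47.4 d 44.6 ang -76.2
cup px 320.6 255.4 r 48.3 d 44.9 ang -165.7
cup px 307.6 208.4 r 41.3 d 45.3 ang 17.6
```

View pics/t12.png

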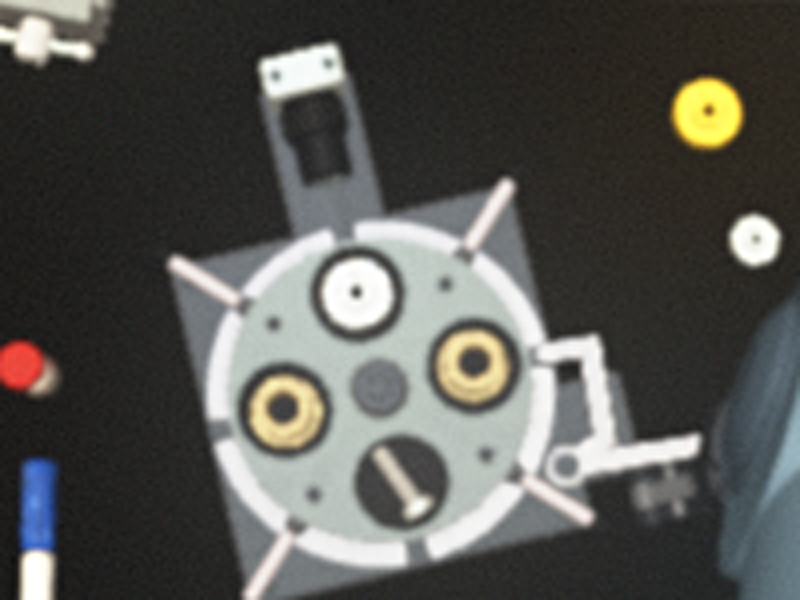

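View pics/s12.png

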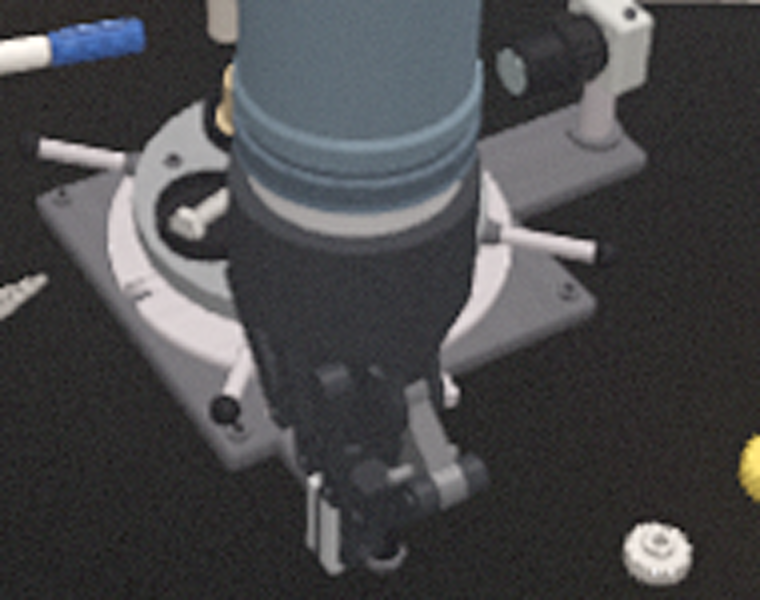

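servo_tool --moves '[{"offset": [0, -0.001, 0], "rot": [0, 0, 0], "gripper": 1}, {"offset": [0, -0.002, 0], "rot": [0, 0, 0], "gripper": 1}, {"offset": [0, -0.003, 0], "rot": [0, 0, 0], "gripper": 1}, {"offset": [0, -0.004, 0], "rot": [0, 0, 0], "gripper": 1}, {"offset": [0, -0.005, 0], "rot": [0, 0, 0], "gripper": 1}, {"offset": [0, -0.006, 0], "rot": [0, 0, 0], "gripper": 1}, {"offset": [0, -0.007, 0], "rot": [0, 0, 0], "gripper": 1}, {"offset": [0, -0.008, 0], "rot": [0, 0, 0], "gripper": 1}, {"offset": [0, -0.008, 0], "rot": [0, 0, 0], "gripper": 1}, {"offset": [0, -0.008, 0], "rot": [0, 0, 0], "gripper": 1}]'

```text
clock: 12.92
tool_pos: [0.5232, -0.148, 0.0308]
tool_rot: [-0.433, 0.561, -0.438, -0.553]
force: [-4.6, -0.2, 2.2]
grip_width: 0.0001
```

```bash
python3 - <<'E'
from h import *
goto(F(-55-17,-153,.03),104.6)
c=capture('top');  hough(c); crop(c,220,135,200,150,4,'pics/t13.png')
E
```

```text
t 12.92 pos [ 0.5232 -0.148   0.0308] jaw 103.9 q7 2.13 F [-4.6 -0.2  2.2]
 to [ 0.5229 -0.1482  0.03  ] offset mm [ 0.8  0.4 -0.1] rot [-0.7 -0.8  0.1]
cup px 291.1 237.4 r 47.1 d 44.8 ang 104.0
cup px 309.4 208.6 r 47.2 d 44.0 ang 13.7
cup px 320.4 255.4 r 47.8 d 44.8 ang -166.3
cup px 338.6 226.4 r 46.8 d 45.0 ang -76.9
```

View pics/t13.png

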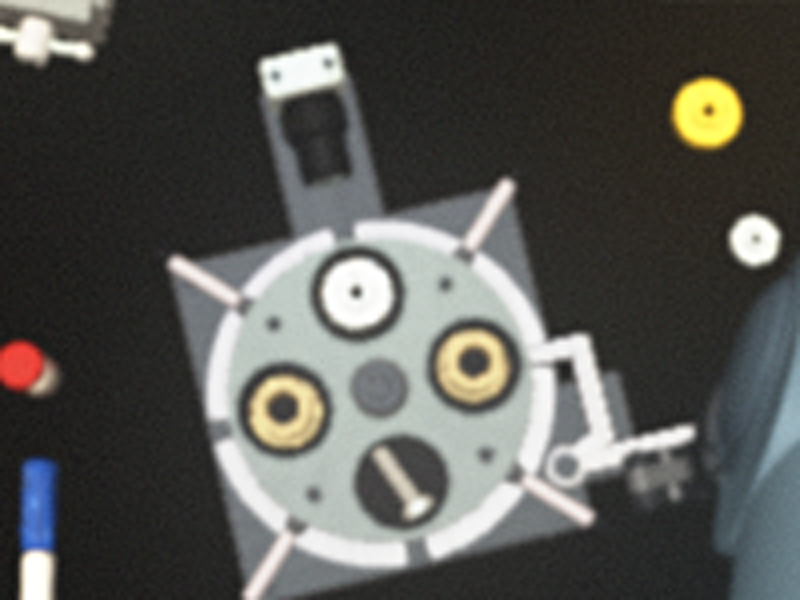

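servo_tool --moves '[{"offset": [0, -0.001, 0], "rot": [0, 0, 0], "gripper": 1}, {"offset": [0, -0.0015, 0], "rot": [0, 0, 0], "gripper": 1}, {"offset": [0, -0.002, 0], "rot": [0, 0, 0], "gripper": 1}, {"offset": [0, -0.0025, 0], "rot": [0, 0, 0], "gripper": 1}, {"offset": [0, -0.003, 0], "rot": [0, 0, 0], "gripper": 1}, {"offset": [0, -0.003, 0], "rot": [0, 0, 0], "gripper": 1}, {"offset": [0, -0.003, 0], "rot": [0, 0, 0], "gripper": 1}, {"offset": [0, -0.003, 0], "rot": [0, 0, 0], "gripper": 1}, {"offset": [0, -0.003, 0], "rot": [0, 0, 0], "gripper": 1}, {"offset": [0, -0.003, 0], "rot": [0, 0, 0], "gripper": 1}]'

```text
clock: 13.8
tool_pos: [0.5234, -0.1479, 0.0305]
tool_rot: [-0.432, 0.56, -0.44, -0.554]
force: [-7.7, -1.4, 6.2]
grip_width: 0.0001
```

```bash
python3 - <<'E'
from h import *
goto(F(-55-17,-153,.03),104.6)
E
```

```text
t 13.8 pos [ 0.5234 -0.1479  0.0305] jaw 103.9 q7 2.13 F [-7.7 -1.4  6.2]
 to [ 0.5229 -0.1482  0.03  ] offset mm [ 0.5  0.6 -0.1] rot [-0.7 -0.7 -0.2]
```

servo_tool --moves '[{"offset": [0, 0.005, 0], "rot": [0, 0, 0], "gripper": 1}, {"offset": [0, 0.015, 0], "rot": [0, 0, 0], "gripper": 1}, {"offset": [0, 0.025, 0], "rot": [0, 0, 0], "gripper": 1}, {"offset": [-0.02, 0.03, 0], "rot": [0, 0, 0], "gripper": 1}, {"offset": [-0.05, 0.03, 0], "rot": [0, 0, 0], "gripper": 1}, {"offset": [-0.08, 0.03, -0.02], "rot": [0, 0, 0], "gripper": 1}, {"offset": [-0.11, 0.03, -0.06], "rot": [0, 0, 0], "gripper": 1}, {"offset": [-0.13, 0.03, -0.1], "rot": [0, 0, 0], "gripper": 1}, {"offset": [-0.14, 0.03, -0.14], "rot": [0, 0, 0], "gripper": 1}, {"offset": [-0.14, 0.03, -0.16], "rot": [0, 0, 0], "gripper": 1}]'

```text
clock: 14.63
tool_pos: [0.5349, -0.3128, 0.1769]
tool_rot: [-0.433, 0.563, -0.439, -0.55]
force: [0.8, -1.0, 0.0]
grip_width: 0.0
```

```bash
python3 - <<'E'
from h import *
p,R,s=tool(); print(p,s['force'])
c=capture('top');  hough(c); crop(c,250,135,160,155,4,'pics/t14.png')
print('post',)
d=capture('side'); crop(d,230,190,190,150,4,'pics/s14.png')
E
```

```text
[ 0.53491035 -0.31284757  0.17685626] [ 0.77591326 -1.03877407  0.03051175]
cup px 320.4 255.6 r 47.2 d 45.2 ang -166.4
cup px 291.1 237.4 r 47.8 d 44.8 ang 104.0
cup px 309.4 208.6 r 46.8 d 44.0 ang 13.7
cup px 338.4 226.1 r 46.3 d 44.6 ang -76.2
post
```

View pics/t14.png

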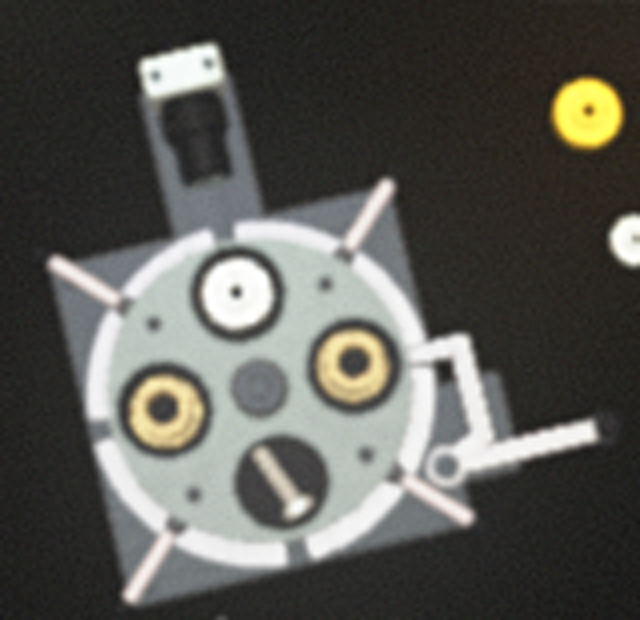

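View pics/s14.png

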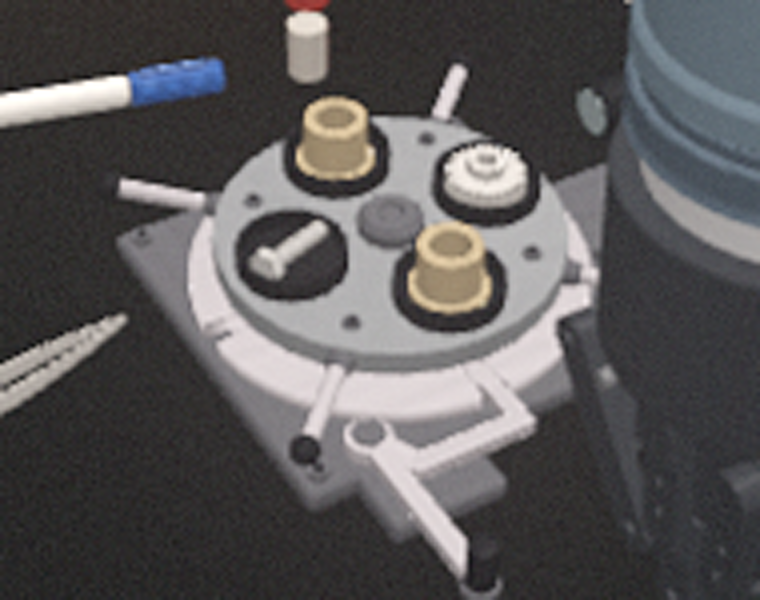

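```bash
python3 - <<'E'
from plant import ticket; print(ticket.hand_in())
E
```

```text
the job is handed in; nothing more can be done
None
```

The gear's cup is now in line with the lens and the pawl is back home in the notch. I handed the job in at about 14.7 s on the robot's clock; no verdict came back.

- **Which gear:** the one in the cup, at top-view pixel (338, 225), is the larger of the two white/steel gears. The small white one on the bench is at (408, 195), and the others are yellow, green and purple.
- **What I did:** I pushed the post to swing the pawl out to about 0.37 rad. I then turned the wheel about +90° by pushing spoke 2 with the closed fingertips. Last, I pushed the post back until it met a firm stop: a further 3 mm of command moved it only 0.2 mm, at about 8 N.
- **Final pictures:** the pawl nose, lever and post are at the same pixels as at the start. The gear's cup stands where the first bushing's cup stood before the lens. All four samples are in their cups, and the vial, marker and tweezers show no change where they are in the final pictures.
- **Disagreements:**
  - The cup-centre measurements put the wheel 0.2 to 0.6° short of 90°, which is within the measuring noise and the pawl's play.
  - The two cameras' positions for the turntable differed by about 4 mm in y. I used the average, and the contacts agreed with it.
  - The last push also showed about 6 N upward on the fingertip, from a cause I did not identify. It was gone after I backed off.

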